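# Thread an unbolted optical rail out of a low enclosure

### The arm

A 7-joint arm with a two-finger parallel gripper is mounted at the origin on the work surface. World frame = base frame: x ahead of the robot, y to its left, z up, the work surface at z = 0. Lengths are in m, angles in rad, forces in N, time in s.
With the tool pointing down it reaches from about 0.425 to 0.875 m from the base axis. Payload 4.7 kg.
Tool frame: the origin (TCP) lies midway between the tips of the shut fingers; the grasp point (between the pads) lies 19 mm behind it (ctrl.grip_depth is the distance from the TCP to the grasp point, in m); z points along the fingers, y is the direction in which the jaws open and shut (so a half turn about z gives the same grasp; the last joint's range is limited). The gripper opens to 87 mm and grips with 3 to 60 N. Pads are 19 mm wide; open, the fingers measure 117 mm over their backs; the gripper's body (75 mm by 190 mm) begins 51 mm behind the grasp point.
Start: joints at [1.218, 0.321, -0.07, 1.45, 0.023, 1.371, -0.057], TCP at [0.233, -0.607, 0.223] pointing down, gripper open.
Joint ranges: [-2.86, 2.86], [-0.3, 2.09], [-1.38, 1.24], [0.06, 2.45], [-1.56, 4.7], [0.09, 2.05], [-2.69, 2.69]. Speed limits (rad/s): [2.57, 2.57, 3.14, 3.14, 3.14, 3.14, 3.14].

### API

Orientations are given as a rotation vector (axis times angle).
In Python, from bench import ctrl gives the robot as it stands. The module is installed in compiled form; this text tells all that it offers.
- The arm moves only by the shell command python3 -m inch 'ROWS' [FORCE]. ROWS is JSON, a list of rows, each a list of 5 numbers: the opening, from -1 (shut) to 1 (fully open), so that 0 is half open, then the shift along the tool's x, y, z in mm, then the turn about the tool's z in rad. In form: [[fingers, tx, ty, tz, twist], ...]. A call has 1 to 5 rows; each row shifts and turns the pose as measured when the row begins, along the tool's axes as they then stand; what a row does not reach is not made up. A row lasts 1/8 s, in which the tool goes at most 62.5 mm and 10.7 degrees, less where a joint would pass 70% of its speed; a pose out of reach is approached as far as the arm can. A call is refused whole if a number of a shift passes 62.5 or a number of a turn 0.188, either way. A call with a gripper value outside its range is refused whole. The fingers move at their own pace and stop on an object; FORCE is the grip in N (left out, the last holds). Time passes only in rows, so rows that do not move let the fingers close. It gives the time, the measured TCP pose, the force and the opening at its end, in the units of the state.
- ctrl.get_state(): the state, without advancing time (a new reading comes with each control period).
- ctrl.get_image(name): name is "scene" or "top" or "wrist"; returns a dict with "color" (384x512x3 uint8, red, green, blue), "range_z" (384x512 float32, m along the optical axis (not along the pixel's ray), 0 where there is no reading), "K" (3x3 intrinsics, pixels), "R" (3x3) and "t" (3): a world point X has camera coordinates R X + t. Camera axes: x right, y down, z forward; pixel columns grow to the right and rows downward; lengths in m; the calibration is good to about 2 mm. The wrist camera is an equidistant fisheye: a pixel r from the principal point sees the ray r / f radians off the axis. A picture is of the moment at which its call begins.
- ctrl.close_job(): hands the job in, once; it reports no verdict.
The state is a dict: "time": time; "joint_positions": joint angles; "qd": joint speeds; "joint_torque": joint torques, N m; "position": TCP position; "tool_rot": TCP orientation; "ft_force": force on the tool from outside, world axes, zero at the start; "torque": the same for the moment, N m; "grip_width": opening from 0.0 (shut) to 1.0 (fully open).
Only numpy, scipy, OpenCV 4.12 (cv2) and the standard library are available. Lean on these libraries where they do the work, as an engineer would, in place of code of your own. Each camera call takes 0.05 s, during which the arm holds its last target. There are 200 camera calls.

### The job

The optical rail in the low bench enclosure has been unbolted and must come out: slide the clear hatch in the enclosure's top fully open and leave it open, then pick the rail off its two posts and, as it is longer than the opening, tip it so that the end below the hatch comes up through the opening first and draw the other end out from under the fixed cover, without forcing it against the cover or bumping the optics. Finish holding the rail still in the gripper, the whole of it at least 3 cm higher than the enclosure's frame. Leave the fork, the collar and the things on the bench where they are.

Things in the scene. Friction and masses are not known exactly. Their poses are not given: they have to be found in the camera images.
- enclosure: Low enclosure fixed to the bench, 275 (its x) by 475 (its y) by 114 mm high: black breadboard (top face 15 mm up), 20 mm aluminium frame, dark sides. Origin: centre of its underside; y is the long axis, z up; yaw within 0.3 rad. Inside the frame 230 by 435 mm. Its top is a fixed clear cover over the -y half and a sliding clear hatch over the +y half.
- enclosure_opening (a point): Centre of the opening that the open hatch leaves, level with the frame's top (114 mm), 112.5 mm to the +y side of the enclosure's centre, axes as the enclosure's. The opening is 230 mm along x and 210 mm along y, from the fixed cover's edge to the end frame.
- posts (a point): Midway between the two steel posts that carry the rail, at the height of their tops (55 mm above the bench), axes as the enclosure's. The posts, 25 mm in diameter, stand 80 mm to either side along y: one in the opening, one under the fixed cover 40 mm in from its edge.
- cover: The fixed clear cover of the enclosure, with the enclosure's origin and axes: spans y -217.5 to +7.5 mm, 3 mm thick, underside 102 mm and top 105 mm above the bench; an aluminium strip marks its edge at y +7.5 mm. The rail must not be pressed hard on it (15 N).
- optics: Three optics fixed on the breadboard under the fixed cover, with the enclosure's origin and axes: mirror mount (x 53 to 103, y -170 to -138 mm), lens (x 58 to 98, y -74 to -36), camera (x -100 to -56, y -170 to -80), all up to 90 mm high. The lane between them, |x| under 50 mm, is free for the rail.
- hatch (a joint): Sliding hatch: 0 shut, 0.215 m fully open at its stop; it slides towards the enclosure's -y, above the fixed cover. It starts 0 to 50 mm open. Sliding takes about 2 N; it stays where it is left. Its top face is 111 mm above the bench.
- hatch_handle (a point): Point in the hatch's pull, 20 mm over the hatch's face, 10 mm below the pull's top (141 mm above the bench); axes as the enclosure's. The pull is an upright aluminium bar, 60 mm along x, 10 mm thick along y, 30 mm high. It lies on the enclosure's centre line, at y +32.5 mm when shut, -182.5 mm when open.
- rail_mid (a point): Centre of the optical rail (half-way up) and of its mass: a plain aluminium bar 340 mm long (y), 20 mm wide (x), 14 mm high (z), 0.2 to 0.3 kg, lying loose on the two posts along the enclosure's y within 0.03 rad, its centre 62 mm above the bench and 24 to 38 mm to the +y side of the enclosure's centre. Some 145 mm of it lie under the fixed cover.
- rail_bay_end (a point): Middle of the rail's end face at its +y end (170 mm from its centre), the end below the hatch, some 15 mm short of the end frame.
- rail_covered_end (a point): Middle of the rail's end face at its -y end (170 mm from its centre), the end below the fixed cover.
- fork: Bystander: flat steel clamping fork, 22 by 85 by 7 mm, lying loose on the breadboard in the open bay near the +x wall. Origin about under its middle.
- collar: Bystander: steel ring, 28 mm outside diameter, 12 mm high, lying loose on the breadboard in the open bay near the -x wall.
- driver: Bystander: screwdriver, 170 mm long, lying on the bench.
- bottle: Bystander: white bottle, 56 mm in diameter, 110 mm high, on the bench.
- dish: Bystander: shallow white dish, 90 mm wide, 16 mm high, on the bench.
- weight: Bystander: steel pillar, 25 mm in diameter, 75 mm high, standing on the bench.
- cup: Bystander: white cup, 72 mm in diameter, 80 mm high, on the bench.

How it is judged:
On the way, in this order (a step that is already met when the one before it is completed fails the run):
1. the hatch is slid fully open (value of joint hatch above 0.195 m), for 0.2 s.
2. the rail's bay end (the one below the hatch) is up out of the opening, above the frame, while its other end is still under the fixed cover (z of rail_bay_end in the frame of enclosure above 0.12 m and z of rail_covered_end in the frame of enclosure below 0.1 m and y of rail_covered_end in the frame of enclosure below 0 m), for 0.1 s.
At the end, for the whole second after the job is handed in: Both ends of the rail are more than 145 mm above the bench (about 3 cm over the enclosure's frame), the fingers hold it (over 1 N), it touches no part of the enclosure and is still (under 30 mm/s, 0.2 rad/s), and the hatch is still open (over 185 mm) (height (world z) of each of rail_bay_end, rail_covered_end above 0.145 m and contact force between rail and the fingers above 1 N and contact force between rail and enclosure below 0.2 N and linear speed of rail below 0.03 m/s and angular speed of rail below 0.2 rad/s and value of joint hatch above 0.185 m); the arm keeps its last pose, push and grip.
It fails at once if the rail is forced against the fixed cover (over 15 N) (contact force between rail and cover above 15 N).
It fails at once if the optics are bumped (over 3 N) (contact force between optics and anything else above 3 N).
It fails at once if a bystander is displaced by more than 3 cm (distance of any of fork, collar, driver, bottle, dish, weight, cup from where it was at the start of the episode above 0.03 m).
It also fails if it takes over 56 s, if anything falls off the work surface, if the arm or the gripper's body presses on something with over 40 N, if the wrist force passes 120 N, or if a joint passes its speed limit or range.

## Working session

There is one attempt and no reset: what is moved stays moved. The work goes in short steps, Python scripts to look and compute and a shell command to move; the robot and the scene stay as the last step left them, time stands still between calls to the robot, and variables do not carry over. Pictures are saved under pics/ and viewed, about 8 in all and at most 12, crops included, and the job is handed in when it is done.

```bash
mkdir -p pics; python3 - <<'E'
from bench import ctrl
import cv2,numpy as np
s=ctrl.get_state();print(s)
for n in("scene","top"):
    i=ctrl.get_image(n);cv2.imwrite(f"pics/{n}0.png",cv2.cvtColor(i["color"],cv2.COLOR_RGB2BGR));np.savez(f"{n}0.npz",**i)
    print(n,i["K"],i["R"],i["t"])
E
```

```text
{'time': 0.0, 'joint_positions': array([ 1.21810293,  0.32179394, -0.07008057,  1.45167659,  0.02263639,
        1.37079611, -0.05692225]), 'qd': array([-0.00111457,  0.0003029 , -0.00072437,  0.00144993, -0.00031303,
       -0.00107974, -0.00045233]), 'joint_torque': array([ 7.74663022e-05, -4.91279590e+01, -4.03926568e-01, -3.12524092e+01,
       -6.40098844e-02,  4.36964817e-02,  1.86325656e-04]), 'position': array([ 0.23284552, -0.60627017,  0.22147957]), 'tool_rot': array([-3.08710898e+00, -5.72618340e-01,  7.48732982e-04]), 'ft_force': array([-0.26506048, -0.58223698, -0.2032091 ]), 'torque': array([-0.02104955,  0.02098703,  0.00690371]), 'grip_width': 1.000810365284979}
scene [[407.40796695   0.         254.49051012]
 [  0.         407.40796695 188.0667749 ]
 [  0.           0.           1.        ]] [[ 0.72487123  0.68871513  0.01527011]
 [ 0.38265674 -0.38411537 -0.84025544]
 [-0.57283115  0.6149202  -0.54197567]] [-0.36820387 -0.07161076  1.82592103]
top [[491.77634335   0.         253.9519122 ]
 [  0.         491.77634335 194.62093005]
 [  0.           0.           1.        ]] [[-0.00710557 -0.99996478  0.00446743]
 [-0.98856979  0.00635165 -0.1506301 ]
 [ 0.15059642 -0.00548667 -0.9885801 ]] [0.04126358 0.51765417 1.75054829]
```

View pics/top0.png

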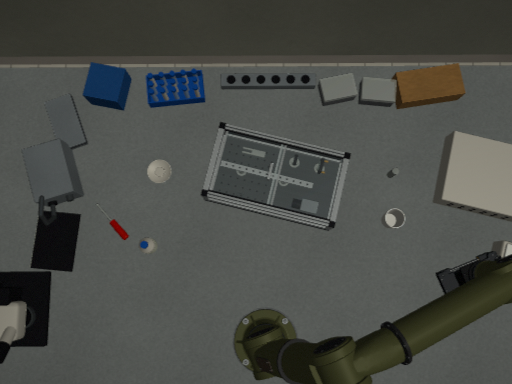

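View pics/scene0.png

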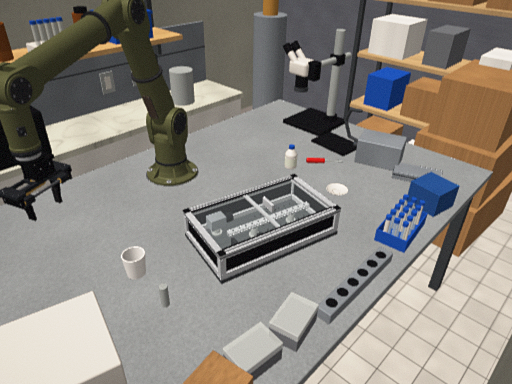

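Top view: the enclosure has corners at about (222,126), (347,155), (332,225) and (205,193). Its +y (bay with the fork) points left, the rail runs from (222,165) to (312,185), and the pull is near (271,171). I'll zoom in.

```bash
cat > h.py <<'E'
import numpy as np,cv2
def ray(i,uv,z):
    K,R,t=i["K"],i["R"],i["t"]
    d=R.T@np.linalg.inv(K)@np.array([uv[0],uv[1],1.]);c=-R.T@t
    return c+d*(z-c[2])/d[2]
def proj(i,X):
    p=i["K"]@(i["R"]@np.asarray(X,float)+i["t"]);return p[:2]/p[2]
E
python3 - <<'E'
import numpy as np,cv2
from h import *
i=dict(np.load("top0.npz"))
c=cv2.cvtColor(i["color"],cv2.COLOR_RGB2BGR)[110:240,190:360]
cv2.imwrite("pics/c1.png",cv2.resize(c,None,fx=4.5,fy=4.5,interpolation=cv2.INTER_CUBIC))
for p in[(222,126),(347,155),(332,225),(205,193)]:print(ray(i,p,.114))
E
```

```text
[0.75433525 0.15016066 0.114     ]
[ 0.64593715 -0.29142965  0.114     ]
[ 0.39860973 -0.23073297  0.114     ]
[0.51332514 0.20874701 0.114     ]
```

View pics/c1.png

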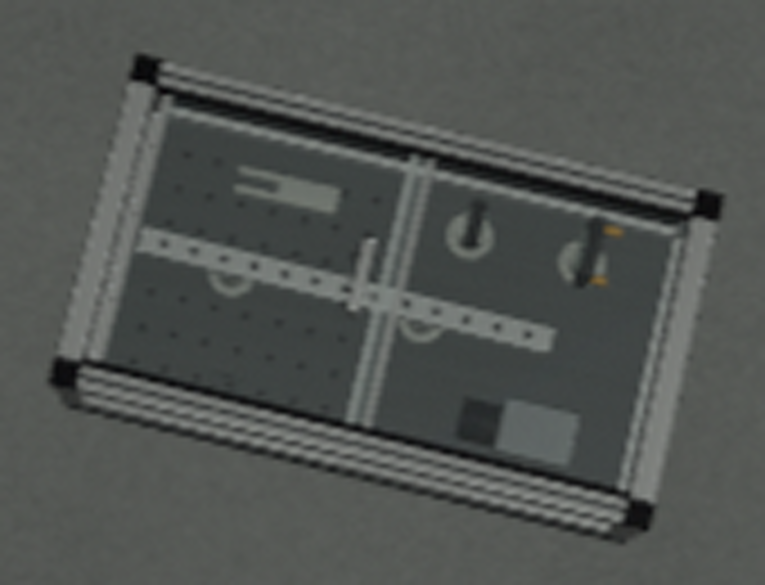

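```bash
python3 - <<'E'
import numpy as np
from h import *
i=dict(np.load("top0.npz"))
f=lambda p,z:ray(i,(190+(p[0]+.5)/4.5-.5,110+(p[1]+.5)/4.5-.5),z)
C=[f(p,.114) for p in[(146,70),(708,205),(637,515),(65,372)]]
c=np.mean(C,0);print(C,c)
yv=(C[0]+C[3]-C[1]-C[2])/2;xv=(C[0]+C[1]-C[2]-C[3])/2
print(np.linalg.norm(yv),np.linalg.norm(xv),np.arctan2(-yv[0],yv[1]),np.arctan2(xv[1],xv[0]))
a=np.arctan2(-yv[0],yv[1]);Rz=np.array([[np.cos(a),-np.sin(a)],[np.sin(a),np.cos(a)]])
loc=lambda X:Rz.T@(X-c)[:2]
for n,p,z in[("railb",(143,240),.069),("railc",(552,340),.069),("pulltopA",(372,240),.141),("pulltopB",(360,308),.141),("pullA lowz",(372,240),.111),("strip1",(412,160),.106),("strip1b",(360,425),.106),("strip2",(430,160),.106),("forkc",(290,190),.02)]:
    X=f(p,z);print(n,X,loc(X))
for l in [(0,32.5,141),(0,7.5,105),(0,12.5,141)]:
    pass
np.savez("enc.npz",c=c,a=a)
# depth check
import numpy as np
E
```

```text
[array([0.75740094, 0.14997111, 0.114     ]), array([ 0.6453357 , -0.29121182,  0.114     ]), array([ 0.40189942, -0.22795237,  0.114     ]), array([0.51589449, 0.212058  , 0.114     ])] [ 0.58013264 -0.03928377  0.114     ]
0.45486396072184265 0.250440193486209 -0.2511233331108142 -0.25294056511845425
railb [0.62986131 0.15472245 0.069     ] [-4.01506071e-05  2.00278188e-01]
railc [ 0.54635735 -0.17171584  0.069     ] [ 0.00019245 -0.13667108]
pulltopA [ 0.61299104 -0.02594767  0.141     ] [0.02851385 0.02108285]
pulltopB [ 0.55982653 -0.01607501  0.141     ] [-0.02543638  0.01743488]
pullA lowz [ 0.61955092 -0.02727061  0.111     ] [0.03519671 0.02143149]
strip1 [ 0.6850462  -0.05993577  0.106     ] [0.10675469 0.00606598]
strip1b [ 0.47405746 -0.01631244  0.106     ] [-0.1084562  -0.00410804]
strip2 [ 0.6849614  -0.07416785  0.106     ] [ 0.11020912 -0.00774077]
forkc [0.68217797 0.03612056 0.02      ] [0.08010718 0.09839666]
```

```bash
cat >> h.py <<'E'
from scipy.spatial.transform import Rotation as Ro
def st(tgt=None):
    "TCP in enclosure frame (mm, z above bench), heading error of tool x vs enclosure +y, force; optional tool-axis shift to local target (mm)"
    from bench import ctrl
    e=np.load("enc.npz");a=float(e["a"]);c=e["c"];s=ctrl.get_state()
    E=Ro.from_euler("z",a).as_matrix();T=Ro.from_rotvec(s["tool_rot"]).as_matrix()
    p=E.T@(s["position"]-[c[0],c[1],0])*1e3;tx=E.T@T[:,0]
    print("t",round(s["time"],2),"loc",p.round(1),"twist needed",round(np.arctan2(tx[1],tx[0])-np.pi/2,3),"tilt",(T[:,2]).round(3),
     "F",(E.T@s["ft_force"]).round(1),"M",(E.T@s["torque"]).round(2),"g",round(s["grip_width"],3),"q",s["joint_positions"].round(2))
    if tgt is not None:print("tool shift",(T.T@E@(np.array(tgt)-p)).round(1))
E
python3 -m inch '[[-1,0,0,0,-0.188],[-1,0,0,0,-0.188],[-1,0,0,0,-0.188],[-1,0,0,0,-0.188],[-1,0,0,0,-0.188]]'; python3 -c "from h import*;st((0,60,200))"
```

```text
time: 0.72
position: [0.2323, -0.6046, 0.2181]
tool_rot: [-2.485, -1.91, -0.003]
ft_force: [-0.8, -0.7, 0.0]
grip_width: 0.517
t 0.72 loc [-196.5 -634.1  218.1] twist needed -0.009 tilt [-0.003  0.007 -1.   ] F [-0.6 -0.8  0. ] M [ 0.01 -0.14  0.03] g 0.517 q [ 1.31  0.33 -0.19  1.45  0.06  1.37  0.86]
tool shift [695.7 190.1  21.4]
```

```bash
python3 -m inch '[[-1,55,15,0,0],[-1,55,15,0,0],[-1,55,15,0,0],[-1,55,15,0,0],[-1,55,15,0,0]]' >/dev/null; python3 -m inch '[[-1,55,15,0,0],[-1,55,15,0,0],[-1,55,15,0,0],[-1,55,15,0,0],[-1,55,15,0,0]]'>/dev/null; python3 -c "from h import*;st((0,60,200))"
```

```text
t 1.98 loc [-40.2 -74.4 215.9] twist needed -0.02 tilt [-0.007  0.008 -1.   ] F [ 0.8 -0.  -0.5] M [-0.03 -0.13  0.01] g 0.004 q [ 0.74  0.12 -0.64  1.73  0.07  1.33 -0.18]
tool shift [135.1  37.7  16.4]
```

```bash
python3 -m inch '[[-1,50,14,0,0],[-1,45,12,5,-0.02],[-1,38,10,5,0],[-1,3,1,5,0],[-1,0,0,0,0]]' >/dev/null;  python3 -c "from h import*;st((0,60,122))
from bench import ctrl
i=ctrl.get_image('top');cv2.imwrite('pics/c2.png',cv2.resize(cv2.cvtColor(i['color'],cv2.COLOR_RGB2BGR)[110:240,190:360],None,fx=4,fy=4))
i=ctrl.get_image('wrist');cv2.imwrite('pics/w2.png',cv2.cvtColor(i['color'],cv2.COLOR_RGB2BGR))"
```

```text
t 2.6 loc [ -2.5  70.5 199.2] twist needed 0.008 tilt [-0.01   0.011 -1.   ] F [-0.1  0.1  0.5] M [-0.07 -0.17 -0.02] g 0.005 q [ 0.51  0.3  -0.72  1.59  0.19  1.33 -0.48]
tool shift [-11.1   3.4  77. ]
```

View pics/w2.png

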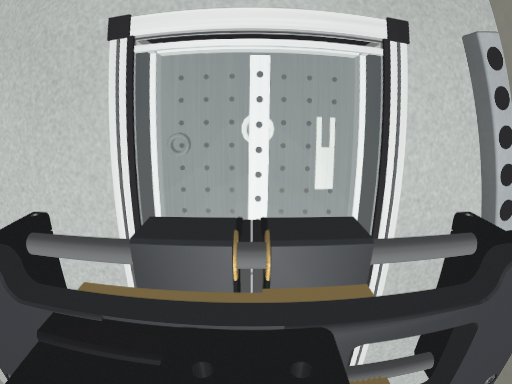

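The wrist view shows the rail centred at (260,130), the collar at (179,144) and the fork at (325,155), with the tool aligned. I'll descend on the +y side of the pull.

```bash
python3 -m inch '[[-1,-5,2,40,0],[-1,0,0,30,0],[-1,0,0,6,0],[-1,0,0,0,0]]' >/dev/null;  python3 -c "from h import*;st((0,60,122))"; python3 -m inch '[[-1,-20,0,0,0],[-1,-20,0,0,0],[-1,-20,0,0,0],[-1,-20,0,0,0]]'; python3 -c "from h import*;st((0,-168,122))"
```

```text
t 3.2 loc [  1.7  59.2 125. ] twist needed -0.002 tilt [-0.004  0.006 -1.   ] F [ 0.8 -0.4 -0. ] M [-0.02 -0.08  0.04] g 0.004 q [ 0.51  0.36 -0.7   1.69  0.24  1.19 -0.5 ]
tool shift [ 0.7 -1.6  3. ]
time: 3.7
position: [0.5793, -0.057, 0.1307]
tool_rot: [-2.476, -1.925, -0.016]
ft_force: [0.3, 2.1, -1.6]
grip_width: 0.004
t 3.7 loc [  3.6 -17.4 130.7] twist needed 0.002 tilt [ 0.005  0.01  -1.   ] F [-0.2  2.1 -1.6] M [ 0.46  0.   -0.01] g 0.004 q [ 0.64  0.31 -0.68  1.72  0.2   1.18 -0.34]
tool shift [-150.7   -3.9    7. ]
```

```bash
python3 -m inch '[[-1,-25,-1,4,0],[-1,-25,-1,4,0],[-1,-25,-1,3,0],[-1,-25,-1,3,0]]'>/dev/null; python3 -c "from h import*;st((0,-168,124))"
```

```text
t 4.2 loc [   5.  -114.5  124.7] twist needed 0.006 tilt [ 0.02   0.012 -1.   ] F [0.  2.7 1.1] M [ 0.41  0.06 -0.  ] g 0.004 q [ 0.78  0.28 -0.64  1.76  0.17  1.14 -0.15]
tool shift [-53.5  -5.3  -0.3]
```

```bash
python3 -m inch '[[-1,-22,-2,3,0],[-1,-15,-1,3,0],[-1,-10,0,2,0],[-1,-8,0,1,0]]'>/dev/null; python3 -c "from h import*;st((0,-168,124))"; python3 -m inch '[[-1,-6,0,1,0],[-1,-5,0,1,0],[-1,-5,0,1,0],[-1,-5,0,1,0]]'>/dev/null; python3 -c "from h import*;st((0,-168,124))"
```

```text
t 4.7 loc [   5.6 -168.1  120.3] twist needed 0.005 tilt [ 0.03   0.015 -0.999] F [-3.1 12.3  5.8] M [2.53 0.55 0.01] g 0.005 q [ 0.86  0.29 -0.61  1.76  0.16  1.13 -0.05]
tool shift [ 0.2 -5.5 -3.8]
t 5.2 loc [   6.1 -167.5  119.5] twist needed 0.021 tilt [ 0.034  0.038 -0.999] F [-2.4  7.6  6.2] M [1.79 0.48 0.02] g 0.005 q [ 0.87  0.29 -0.62  1.75  0.14  1.13 -0.01]
tool shift [-0.1 -6.  -4.7]
```

```bash
python3 -m inch '[[-1,10,0,0,0],[-1,0,0,-40,0],[-1,0,0,-40,0],[1,40,0,-5,0],[1,50,0,0,0]]'>/dev/null; python3 -m inch '[[1,55,0,0,0],[1,55,0,0,0],[1,50,0,0,0],[1,20,0,0,0],[1,0,0,0,0]]'>/dev/null; python3 -c "from h import*;st((0,125,47))
from bench import ctrl
i=ctrl.get_image('top');np.savez('top3.npz',**i);cv2.imwrite('pics/c3.png',cv2.resize(cv2.cvtColor(i['color'],cv2.COLOR_RGB2BGR)[110:240,190:360],None,fx=4.5,fy=4.5,interpolation=2))
i=ctrl.get_image('wrist');np.savez('w3.npz',**i);cv2.imwrite('pics/w3.png',cv2.cvtColor(i['color'],cv2.COLOR_RGB2BGR))"
```

```text
t 6.45 loc [ -1.6 114.5 217.2] twist needed 0.02 tilt [ 0.034  0.03  -0.999] F [ 0.8 -0.5 -0.3] M [-0.04 -0.11  0.02] g 0.716 q [ 0.5   0.3  -0.78  1.57  0.19  1.32 -0.53]
tool shift [  4.1  -2.7 170.5]
```

View pics/c3.png

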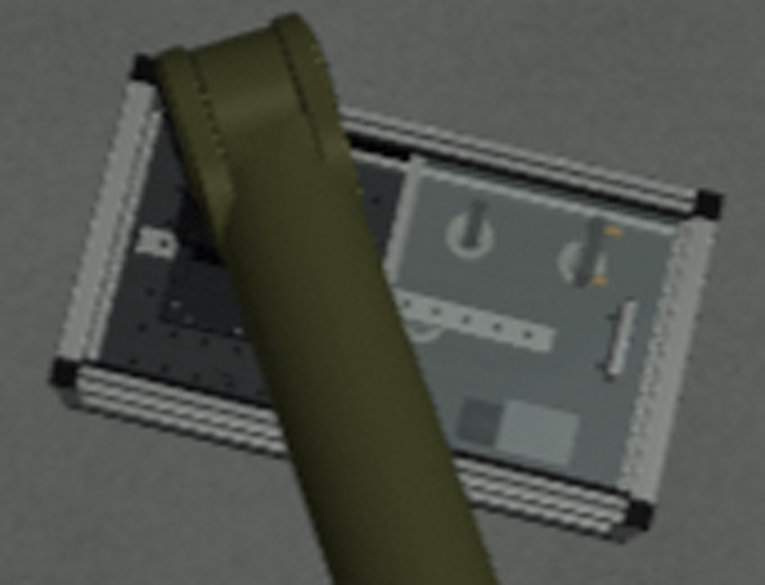

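View pics/w3.png

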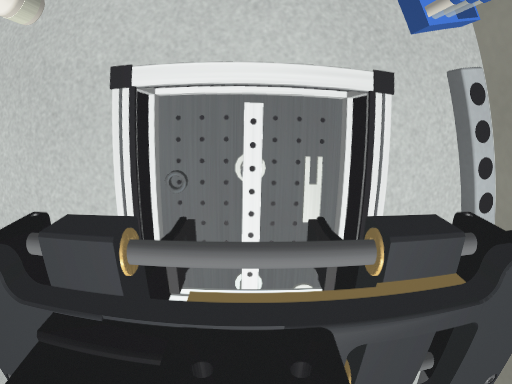

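Hatch is fully open (pull at (622,340) in the crop) and the bay is clear. The rail lies between the open fingers. Descending to grasp.

```bash
python3 -m inch '[[1,4,-1,40,0.02],[1,4,-1,40,0],[1,0,0,30,0],[1,0,0,0,0]]'>/dev/null; python3 -c "from h import*;st((0,125,47))"
```

```text
t 7.05 loc [  3.8 113.5 104.6] twist needed -0.018 tilt [ 0.035  0.022 -0.999] F [ 0.4  0.2 -1.1] M [-0.05 -0.    0.05] g 0.997 q [ 0.45  0.4  -0.74  1.7   0.28  1.12 -0.62]
tool shift [ 9.7 -5.7 57.8]
```

```bash
python3 -m inch '[[1,10,-4,20,-0.018],[1,2,-2,18,0],[1,0,0,14,0],[1,0,0,0,0]]'>/dev/null; python3 -c "from h import*;st((0,125,47))"
```

```text
t 7.55 loc [  1.6 126.6  52.2] twist needed -0.001 tilt [ 0.039  0.021 -0.999] F [-0.7  0.6 -0. ] M [-0.01 -0.04  0.03] g 0.997 q [ 0.41  0.46 -0.72  1.74  0.33  1.03 -0.67]
tool shift [-1.7 -1.7  5.1]
```

```bash
python3 -m inch '[[1,-1,-1,6,0],[-1,0,0,0,0],[-1,0,0,0,0],[-1,0,0,0,0],[-1,0,0,0,0]]' 10 >/dev/null; python3 -m inch '[[-1,0,0,0,0],[-1,0,0,0,0]]'>/dev/null; python3 -c "from h import*;st((0,125,47))"
```

```text
t 8.43 loc [  2.3 126.1  47.8] twist needed -0.002 tilt [ 0.043  0.021 -0.999] F [0.  0.6 0.3] M [-0.04 -0.03  0.  ] g 0.401 q [ 0.41  0.46 -0.71  1.74  0.34  1.02 -0.67]
tool shift [-1.2 -2.3  0.7]
```

```bash
python3 -m inch '[[-1,0,0,0,0],[-1,0,0,0,0],[-1,0,0,0,0],[-1,0,0,0,0]]'>/dev/null; python3 -c "from h import*;st((0,125,47))";python3 -m inch '[[-1,0,0,-8,0],[-1,0,0,-8,0]]'>/dev/null; python3 -c "from h import*;st((0,125,47))"
```

```text
t 8.93 loc [  1.8 126.1  47.7] twist needed -0.001 tilt [ 0.042  0.021 -0.999] F [-0.3 -0.9  0.9] M [-0.09  0.07 -0.02] g 0.276 q [ 0.41  0.46 -0.71  1.74  0.34  1.02 -0.67]
tool shift [-1.2 -1.9  0.6]
t 9.18 loc [  1.  124.4  61.8] twist needed -0.002 tilt [ 0.04   0.021 -0.999] F [ 0.9  0.3 -0.8] M [-0.03 -0.12  0.03] g 0.227 q [ 0.42  0.45 -0.72  1.73  0.32  1.04 -0.66]
tool shift [ 0.2 -1.5 14.8]
```

```bash
python3 -m inch '[[1,0,0,0,0],[1,1,0,0,0],[0,1,0,8,0],[0,0,0,7,0],[-1,0,0,0,0]]' 10 >/dev/null; python3 -m inch '[[-1,0,0,0,0],[-1,0,0,0,0],[-1,0,0,0,0],[-1,0,0,0,0],[-1,0,0,0,0]]'>/dev/null; python3 -m inch '[[-1,0,0,0,0],[-1,0,0,0,0],[-1,0,0,0,0]]'>/dev/null; python3 -c "from h import*;st((0,125,47))";python3 -m inch '[[-1,0,0,-8,0],[-1,0,0,-8,0]]'>/dev/null; python3 -c "from h import*;st((0,125,47))"
```

```text
t 10.8 loc [  1.8 127.8  47.5] twist needed -0.002 tilt [ 0.042  0.021 -0.999] F [-0.2 -0.5 -0.2] M [-0.09 -0.01  0.04] g 0.278 q [ 0.41  0.46 -0.71  1.74  0.34  1.02 -0.67]
tool shift [-2.8 -1.8  0.3]
t 11.05 loc [  1.  126.   61.8] twist needed -0.002 tilt [ 0.04   0.02  -0.999] F [ 1.1 -1.1 -2.1] M [-0.11 -0.08  0.01] g 0.229 q [ 0.42  0.45 -0.72  1.73  0.32  1.04 -0.66]
tool shift [-1.4 -1.4 14.8]
```

```bash
python3 -m inch '[[-1,0,0,0,0],[-1,0,0,0,0]]'>/dev/null; python3 -c "from h import*;st((0,125,47))
from bench import ctrl
i=ctrl.get_image('wrist');cv2.imwrite('pics/w4.png',cv2.cvtColor(i['color'],cv2.COLOR_RGB2BGR))"
```

```text
t 11.3 loc [  1.6 126.2  63.5] twist needed -0.002 tilt [ 0.042  0.02  -0.999] F [-0.1 -1.1 -2.1] M [-0.03 -0.01 -0.05] g 0.228 q [ 0.42  0.44 -0.72  1.73  0.32  1.04 -0.66]
tool shift [-1.7 -2.2 16.4]
```

View pics/w4.png

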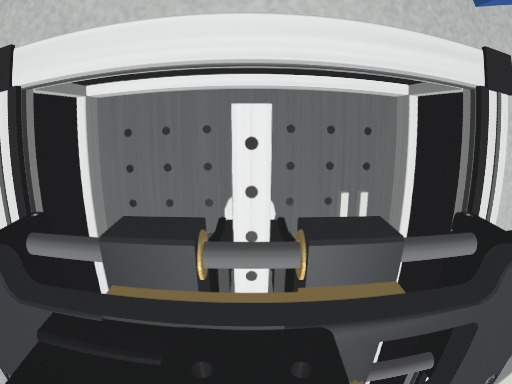

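```bash
cat >> h.py <<'E'
def wpts(i,pix):
    K=i["K"];o=[]
    e=np.load("enc.npz");E=Ro.from_euler("z",float(e["a"])).as_matrix()
    for u,v in pix:
        d=np.array([u-K[0,2],v-K[1,2]]);r=np.hypot(*d);th=r/K[0,0]
        z=float(np.median(i["range_z"][v-1:v+2,u-1:u+2]))
        p=np.r_[d/r*np.tan(th),1]*z
        X=i["R"].T@(p-i["t"]);o.append((E.T@(X-[e["c"][0],e["c"][1],0])*1e3).round(1))
    return o
E
python3 -c "
from h import*
from bench import ctrl
i=ctrl.get_image('wrist');print(wpts(i,[(250,108),(238,125),(250,165),(238,215),(258,222),(240,270),(165,130),(250,40)]))"
```

```text
[array([  0.6, 198.7,  81.8]), array([ -5.3, 190.4,  81. ]), array([  0.5, 170.4,  80.2]), array([ -5.8, 143.8,  78.5]), array([  4.7, 139.6,  78.1]), array([ -5.3, 110.4,  77. ]), array([-58.9, 188. ,  15.2]), array([ -0.3, 223.9, 113.9])]
```

Range data show the rail is held low in the pads (centre 12 mm below the grasp point). I'll set it back and regrip with a longer wait.

```bash
python3 -m inch '[[-1,0,0,9,0],[0,0,0,0,0],[0,0,0,4,0],[0,0,0,4,0],[-1,0,0,2,0]]' 15 >/dev/null; python3 -m inch '[[-1,0,0,0,0],[-1,0,0,0,0],[-1,0,0,0,0],[-1,0,0,0,0],[-1,0,0,0,0]]'>/dev/null; python3 -m inch '[[-1,0,0,0,0],[-1,0,0,0,0],[-1,0,0,0,0],[-1,0,0,0,0],[-1,0,0,0,0]]'>/dev/null; python3 -c "from h import*;st((0,125,45))";python3 -m inch '[[-1,0,0,-8,0],[-1,0,0,-8,0]]'>/dev/null; python3 -c "from h import*;st((0,125,47))
from bench import ctrl
i=ctrl.get_image('wrist');print(wpts(i,[(250,125),(240,270)]))"
```

```text
t 13.28 loc [  1.9 127.8  43.8] twist needed -0.001 tilt [ 0.041  0.021 -0.999] F [-1.5 -0.2  1. ] M [-0.1   0.36 -0.03] g 0.273 q [ 0.41  0.47 -0.71  1.74  0.34  1.01 -0.68]
tool shift [-2.8 -1.9 -1.4]
t 13.53 loc [  1.4 124.9  54.2] twist needed -0.002 tilt [ 0.04   0.021 -0.999] F [ 1.4  2.5 -8.9] M [0.59 0.91 0.  ] g 0.234 q [ 0.42  0.46 -0.72  1.74  0.33  1.03 -0.67]
tool shift [-0.2 -1.7  7.2]
[array([  0.5, 189.1,  69.4]), array([ -5.5, 110. ,  69.4])]
```

The jaws stop at 24 mm because the fingers straddle the bay post. The posts stand at y +127.5 and −32.5 (I'd misread that), so I'll regrip beside it at y≈93.

```bash
python3 -m inch '[[0,0,0,0,0],[0,0,0,0,0],[0,0,-1,0,0],[0,-17,0,0,0],[0,-16,0,0,0]]' 15 >/dev/null; python3 -c "from h import*;st((0,93,45))"
```

```text
t 14.2 loc [ 1.3 92.3 56.9] twist needed 0.0 tilt [ 0.043  0.021 -0.999] F [ 0.5 -0.4  0.5] M [-0.04 -0.08  0.  ] g 0.497 q [ 0.48  0.43 -0.72  1.77  0.31  1.02 -0.6 ]
tool shift [ 0.4 -1.7 11.9]
```

```bash
python3 -m inch '[[-1,0,-1,8,0],[-1,0,0,5,0],[-1,0,0,0,0],[-1,0,0,0,0],[-1,0,0,0,0]]' 12 >/dev/null; python3 -m inch '[[-1,0,0,0,0],[-1,0,0,0,0],[-1,0,0,0,0],[-1,0,0,0,0],[-1,0,0,0,0]]'>/dev/null; python3 -c "from h import*;st((0,93,45))";python3 -m inch '[[-1,0,0,-6,0],[-1,0,0,-6,0]]'>/dev/null; python3 -c "from h import*;st((0,125,47))
from bench import ctrl
i=ctrl.get_image('wrist');print(wpts(i,[(250,165),(250,200),(240,270)]))"
```

```text
t 15.45 loc [ 1.1 89.5 42.6] twist needed -0.003 tilt [ 0.042  0.018 -0.999] F [ 0.7 -0.8  0.2] M [-0.25 -0.1   0.05] g 0.231 q [ 0.47  0.44 -0.71  1.78  0.33  1.   -0.61]
tool shift [ 3.5 -1.  -2.3]
t 15.7 loc [-0.3 89.7 54.4] twist needed -0.002 tilt [ 0.041  0.02  -0.999] F [-1.4 -0.6 -2.1] M [ 0.04 -0.05  0.04] g 0.228 q [ 0.48  0.43 -0.72  1.77  0.31  1.02 -0.6 ]
tool shift [35.  -0.1  8.4]
[array([ -1.8, 135.9,  85.3]), array([ -1.8, 119.1,  83.6]), array([-7.1, 80.3, 79.8])]
```

Now it's gripped centrally and pivoting on the covered post (slope 0.1). I'll lift further.

```bash
python3 -m inch '[[-1,0,0,-8,0],[-1,0,0,-8,0],[-1,0,0,-8,0],[-1,0,0,-3,0],[-1,0,0,0,0]]' >/dev/null; python3 -c "from h import*;st()
from bench import ctrl
i=ctrl.get_image('wrist');cv2.imwrite('pics/w5.png',cv2.cvtColor(i['color'],cv2.COLOR_RGB2BGR))
print(wpts(i,[(250,165),(250,200),(240,270)]))"
```

```text
t 16.38 loc [-0.9 89.3 84.8] twist needed -0.002 tilt [ 0.043  0.02  -0.999] F [-0.1  0.4 -1.9] M [-0.02  0.02 -0.04] g 0.226 q [ 0.5   0.39 -0.74  1.75  0.28  1.07 -0.58]
[array([ -2.8, 137.1, 126.5]), array([ -2.7, 120.6, 121.1]), array([ -7.7,  78.7, 108. ])]
```

View pics/w5.png

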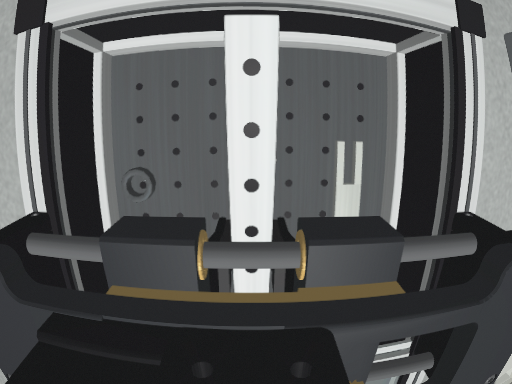

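The picture shows the bay end raised above the frame (at (251,18)), slope 0.32, fork and collar untouched. Numbers put the bay end at about 138 mm and the covered end at about 32 mm. I'll grip harder and draw it out along its axis.

```bash
python3 -m inch '[[-1,0,0,0,0],[-1,0,0,0,0],[-1,15,0,-5,0],[-1,15,0,-5,0],[-1,15,0,-5,0]]' 60 >/dev/null; python3 -c "from h import*;st()
from bench import ctrl
i=ctrl.get_image('wrist')
print(wpts(i,[(250,165),(250,200),(240,270)]))"
```

```text
t 17.05 loc [ -1.9 136.2 100.8] twist needed -0.004 tilt [ 0.041  0.02  -0.999] F [ 0.2  0.1 -2.2] M [ 0.08 -0.04  0.02] g 0.222 q [ 0.42  0.41 -0.75  1.7   0.3   1.11 -0.66]
[array([ -3.7, 183.9, 142.9]), array([ -3.6, 167.4, 137.2]), array([ -8.7, 125.8, 124.7])]
```

```bash
python3 -m inch '[[-1,18,0,-7,0],[-1,18,0,-7,0],[-1,15,0,-6,0],[-1,0,0,0,0]]' >/dev/null; python3 -c "from h import*;st()
from bench import ctrl
i=ctrl.get_image('wrist')
print(wpts(i,[(250,165),(250,200),(240,270)]))"
```

```text
t 17.6 loc [ -3.4 196.4 126. ] twist needed 0.003 tilt [ 0.044  0.025 -0.999] F [ 0.8 -0.4 -3.3] M [ 0.03 -0.04  0.06] g 0.222 q [ 0.32  0.43 -0.76  1.61  0.31  1.17 -0.75]
[array([ -5.6, 243.8, 167.9]), array([ -5.4, 227.5, 162.7]), array([-10.3, 185.6, 149.3])]
```

```bash
python3 -m inch '[[-1,18,1,-6,0],[-1,18,1,-6,0],[-1,18,1,-6,0],[-1,10,0,-4,0],[-1,0,0,0,0]]' >/dev/null; python3 -c "from h import*;st()
from bench import ctrl
i=ctrl.get_image('wrist')
print(wpts(i,[(250,165),(250,200),(240,270)]))"
```

```text
t 18.27 loc [ -0.7 261.9 150.7] twist needed 0.0 tilt [ 0.043  0.024 -0.999] F [-0.7 -0.7 -1.9] M [ 0.06 -0.   -0.02] g 0.224 q [ 0.2   0.49 -0.76  1.49  0.35  1.25 -0.84]
[array([ -2.7, 309.4, 192.6]), array([ -2.6, 293.2, 187.9]), array([ -7.6, 251.2, 174.1])]
```

The rail is held rigidly and its rear end (y≈+47) is clear of the cover. I'll lift it straight up.

```bash
python3 -m inch '[[-1,0,0,-18,0],[-1,0,0,-25,0],[-1,0,0,-25,0],[-1,0,0,-18,0],[-1,0,0,0,0]]' >/dev/null; python3 -m inch '[[-1,0,0,0,0],[-1,0,0,0,0],[-1,0,0,0,0],[-1,0,0,0,0]]' >/dev/null; python3 -c "from h import*;st()
from bench import ctrl
i=ctrl.get_image('wrist')
print(wpts(i,[(250,165),(250,200),(240,270)]))
i=ctrl.get_image('scene');cv2.imwrite('pics/s6.png',cv2.cvtColor(i['color'],cv2.COLOR_RGB2BGR))
st()"
```

```text
t 19.45 loc [ -3.4 253.2 238.9] twist needed -0.005 tilt [ 0.038  0.019 -0.999] F [ 0.3 -0.2 -2.1] M [ 0.1   0.06 -0.01] g 0.219 q [ 0.22  0.43 -0.78  1.39  0.3   1.4  -0.81]
[array([ -5. , 300.9, 280.2]), array([ -4.9, 284.5, 275.1]), array([-10.2, 242.7, 262.3])]
t 19.55 loc [ -3.3 253.2 239.1] twist needed -0.005 tilt [ 0.039  0.018 -0.999] F [-0.2  0.6 -2.3] M [ 0.08 -0.   -0.01] g 0.223 q [ 0.22  0.43 -0.78  1.39  0.3   1.4  -0.81]
```

View pics/s6.png

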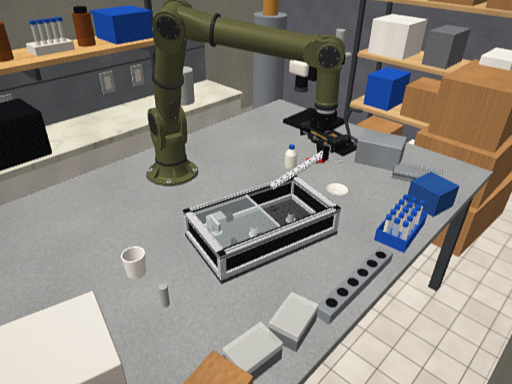

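The scene shows the rail held clear from (273,185) to (327,153) and the bystanders in place. The low end is at about 190 mm, and the arm is still.

```bash
python3 -c "
from bench import ctrl
print(ctrl.close_job())"
```

```text
the job is handed in; nothing more can be done
None
```

The rail is out of the enclosure and held still in the gripper, and I handed the job in at about 19.6 s of the 56 s. No verdict is reported.

- **Hatch:** I pushed it to its stop. The final pusher position matched the fully open position, and the pictures still show it open.
- **Grasp:** The first grasps, at y +126, failed because the fingers closed over the bay post. I had misread where the posts stand. During these tries the rail was lifted slightly and set back on its posts. I regripped at y about +90, where the rail sat centred in the pads.
- **Removal:** I lifted with a light grip so the rail tipped on the covered post to a slope of about 0.32. From the camera range data, the bay end was then at about 138 mm and the covered end at about 32 mm, still under the cover. I then gripped at 60 N, drew the rail out along its own axis and lifted it.

**Last checks:** The low end is at about 190 mm and the bay end at about 290 mm, both above the required 145 mm. The wrist force was about 2 N, and the rail's slope in the jaws changed little (0.32 to 0.31), so it was not slipping noticeably. The fork and collar looked untouched when last seen in close view, before I drew the rail out. The last scene picture shows the bench items in place.

**Not measured:**
- Contact force on the cover. The wrist force peaked at about 9 N during the grasp that caught the post, and was about 3 N while drawing the rail out.
- Any touch on the optics; the rail stayed near the centre line of the free lane.

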